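Hang the handwheel on the J-hook under the shelf

ROBOT

A 7-joint arm with a two-finger parallel gripper is mounted at the origin on a cart in front of the work surface, level with it; the furniture and walls round the work are solid. World frame = base frame: x ahead of the robot, y to its left, z up, the work surface at z = 0. Lengths are in m, angles in rad, forces in N, time in s.
With the tool pointing down it reaches from about 0.4 to 0.75 m from the base axis. Payload 19.5 kg.
Tool frame: the origin (TCP) lies where the fingers leave the gripper's body, on its centre line; the fingertips stand 73 mm ahead of it and the grasp point (between the pads) lies 54 mm ahead of it; z points along the fingers, y is the line along which they close (so a half turn about z gives the same grasp; the last joint's range is limited). The gripper opens to 85 mm and grips with 20 to 120 N. Pads are 22 mm wide; open, the fingers measure 114 mm over their backs; the gripper's body (76 mm by 85 mm) begins 54 mm behind the grasp point. The pads swing forward as they close: fully open they stand 13 mm farther back than shut.
Start: joints at [1.243, 0.707, -0.028, 1.485, 0.022, 0.951, -0.075], TCP at [0.162, -0.552, 0.304] pointing down, gripper open.
Joint ranges: [-2.71, 2.71], [-0.32, 2.16], [-1.57, 1.52], [0, 2.45], [-1.46, 4.6], [0, 2.02], [-2.83, 2.83]. Speed limits (rad/s): [1.89, 1.89, 2.57, 2.57, 3.01, 3.01, 3.01].

INTERFACE

Orientations are given as a unit quaternion [w, x, y, z].
In Python, from workcell import ctrl, viewer, ticket gives the robot as it stands.
- The arm moves only by the shell command python3 -m inch 'ROWS' [FORCE]. ROWS is JSON, a list that holds one entry, the list of rows, each a list of 7 numbers: the turn, a rotation vector about the tool's x, y, z in degrees, then the shift along the tool's x, y, z in cm, then the gripper command: -1 is shut, 1 is fully open, values between are in proportion. A call has 1 to 12 rows; each row shifts and turns the commanded pose from where the row before left it, along the tool's axes as they then stand; what a row does not reach is not made up. A row lasts 1/8 s, in which the tool goes at most 62.5 mm and 10.7 degrees, less where a joint would pass 70% of its speed; a pose out of reach is approached as far as the arm can. A call with a gripper value outside its range is refused whole. The fingers move at their own pace and stop on an object; FORCE is the grip in N (left out, the last holds). Time passes only in rows, so rows that do not move let the fingers close. It gives the time, the measured TCP pose, the force, the opening and the grip force at its end, in the units of the state.
- ctrl.observe(): the state, without advancing time (a new reading comes with each control period).
- viewer.get_image(name): name is "scene" or "top"; returns a dict with "img" (420x560x3 uint8, red, green, blue), "mtx" (3x3 intrinsics, pixels), "distortion" ([k1, k2, p1, p2, k3] as OpenCV has them; the pictures are not rectified), "extrinsics" (4x4, takes a point from world to camera coordinates). Camera axes: x right, y down, z forward; pixel columns grow to the right and rows downward; lengths in m; the calibration is good to about 2 mm. A picture is of the moment at which its call begins. There is no depth.
- ticket.job_done(): hands the job in; it is judged then, once.
The state is a dict: "t": time; "q": joint angles; "joint_vel": joint speeds; "joint_efforts": joint torques, N m; "eef_pos": TCP position; "orientation": TCP orientation; "contact_force": force on the tool from outside, world axes, zero at the start; "moment": the same for the moment, N m; "width": finger opening in m; "grip_force": force on a finger pad.
Only numpy, scipy, OpenCV 4.12 (cv2) and the standard library are available. Lean on these libraries where they do the work, as an engineer would, in place of code of your own. Each camera call takes 0.05 s, during which the arm holds its last target. There are 200 camera calls.

TASK

Take the red handwheel by its rim out of its cradle and hang it on the steel J-hook under the wire shelf, so that the top of the rim lies in the hook between the upturned tip and the hanger. Lower it gently until the hook carries it before you let go, then leave it hanging still, and do not knock over or shift the oil bottle or the jar.

Things in the scene. Friction and masses are not known exactly. Their poses are not given: they have to be found in the camera images.
- wheel: red three-spoke handwheel, about 0.26 kg, 180 mm outside, 152 mm inside diameter; rim 18 mm wide along the axle with flat side faces; hub 22 mm diameter, spokes 8 mm thick. Origin at the hub's centre, y along the axle, z up as it stands (one spoke to -z, two 60 degrees either side of +z: the top 120 degrees are open from rim to hub). Stands upright in the cradle, centre 98 mm up.
- cradle: low fixed cradle: base 120 x 100 x 8 mm, two plywood cheeks 100 mm long, 10 mm thick, tops 48 mm up, a 23 mm slot between them along its x axis where the wheel stands; cross rods stop it rolling. Origin on the bench under the slot's middle. The wheel comes out straight upward. Behind it towers a fixed black clamp stand whose knobs and plates (over 250 mm up) begin at world x = 0.6: pass in front.
- stand: fixed grey stand, column at the back (x from 107 mm), wire shelf on top, J-hook of 6 mm steel plate under it: a strap 14 mm wide along x hangs down at y = 22 to 28 mm; from it a level arm, 30 mm wide along x, runs to -y and ends in an upturned tip (orange band, 30 mm wide) at y = -22 to -28 mm. It opens to -y. Origin on the bench straight under the arm's middle; x points from the robot to the column.
- saddle (a point): nominal middle of the upper face of the hook's arm (where the rim rests), 270 mm above the stand's origin. A clamp set by hand puts the real face anywhere within 10 mm above or below this point; the true height is not reported: find it by touch or by eye. The tip's top is 18 mm above the real face. Axes as the stand's. The hook does not give way under the forces of this job.
- shelf_edge (a point): middle of the wire shelf's front edge, 100 mm in front of the hook and 450 mm up. The shelf reaches 100 mm to either side and back to the column; lowest parts 437 mm up, and a clamp block round the strap (36 mm along x) reaches down to 402 mm. A gripper pointing straight down does not fit over the hook: it must come in tilted from the front, under this edge.
- oil_bottle: white oil bottle with a red spout, 49 mm diameter, 152 mm tall, standing loose left of the stand; origin at the centre of its underside
- jar: small jar with a yellow cap, 38 mm diameter, 53 mm tall, standing loose between cradle and stand near the front edge; origin at the centre of its underside

How it is judged:
On the way, in this order (a step that is already met when the one before it is completed fails the run):
1. the wheel is lifted clear of the cradle in the fingers (height (world z) of wheel above 0.16 m and contact force between the fingers and wheel above 1 N and contact force between wheel and cradle below 0.1 N), for 0.2 s.
2. the rim is over the hook and lowered onto it, still held by the fingers (contact force between wheel and stand above 0.8 N and contact force between the fingers and wheel above 1 N and x of wheel in the frame of stand between -0.045 and 0.045 m and y of wheel in the frame of stand between -0.02 and 0.02 m and z of wheel in the frame of stand between 0.165 and 0.225 m), for 0.2 s.
At the end, for the whole second after the job is handed in: the wheel hangs on the hook by its rim, free of the fingers: centre within 30 mm of the stand's origin along the stand's x, 20 mm along its y, 165 to 215 mm up; plane within about 20 degrees of upright; hanging still (sway under 50 mm/s and 0.6 rad/s) (contact force between wheel and stand above 0.8 N and contact force between the fingers and wheel below 0.1 N and x of wheel in the frame of stand between -0.03 and 0.03 m and y of wheel in the frame of stand between -0.02 and 0.02 m and z of wheel in the frame of stand between 0.165 and 0.215 m and angle between wheel's own y axis and vertical between 1.2 and 1.94 rad and linear speed of wheel below 0.05 m/s and angular speed of wheel below 0.6 rad/s); the robot touches nothing.
It fails at once if the wheel is pressed or knocked against the stand or its hook with more than 30 N (contact force between wheel and stand above 30 N).
It fails at once if the oil bottle is knocked over or shifted by more than 30 mm (distance of oil_bottle from where it was at the start of the episode above 0.03 m or angle between oil_bottle's own z axis and vertical above 0.5 rad).
It fails at once if the jar is knocked over or shifted by more than 30 mm (distance of jar from where it was at the start of the episode above 0.03 m or angle between jar's own z axis and vertical above 0.5 rad).
It also fails if it takes over 61 s, if anything falls off the work surface, if the arm or the gripper's body presses on something with over 40 N, if the wrist force passes 120 N, or if a joint passes its speed limit or range.

## Working session

There is one attempt and no reset: what is moved stays moved. The work goes in short steps, Python scripts to look and compute and a shell command to move; the robot and the scene stay as the last step left them, time stands still between calls to the robot, and variables do not carry over. Pictures are saved under pics/ and viewed, at most 10 in all, crops included, and the job is handed in when it is done.

```bash
mkdir -p pics; ls; cat > h.py <<'E'
import numpy as np, cv2
from workcell import ctrl, viewer, ticket
from scipy.spatial.transform import Rotation as R
def cam(n):
    d=viewer.get_image(n); return {k:np.array(v) for k,v in d.items()}
def save(d,name,crop=None,s=1):
    im=d['img'][:,:,::-1]
    if crop: im=im[crop[1]:crop[3],crop[0]:crop[2]]
    cv2.imwrite('pics/'+name,cv2.resize(im,None,fx=s,fy=s,interpolation=cv2.INTER_CUBIC))
def ray(d,px):
    u=cv2.undistortPoints(np.array([[px]],float),d['mtx'],d['distortion'])[0,0]
    E=d['extrinsics'];Rm=E[:3,:3];c=-Rm.T@E[:3,3]
    v=Rm.T@np.array([u[0],u[1],1]);return c,v/np.linalg.norm(v)
def onplane(d,px,ax,val):
    c,v=ray(d,px);return c+v*(val-c[ax])/v[ax]
def tri(d1,p1,d2,p2):
    c1,v1=ray(d1,p1);c2,v2=ray(d2,p2)
    s=np.linalg.lstsq(np.c_[v1,-v2],c2-c1,rcond=None)[0]
    a=c1+s[0]*v1;b=c2+s[1]*v2;return (a+b)/2,np.linalg.norm(a-b)
def proj(d,p):
    E=d['extrinsics'];return cv2.projectPoints(np.atleast_2d(np.array(p,float)),cv2.Rodrigues(E[:3,:3])[0],E[:3,3],d['mtx'],d['distortion'])[0][:,0]
E
python3 - <<'E'
from h import *
import pickle
a=cam('scene');b=cam('top');pickle.dump((a,b),open('d0.pkl','wb'))
save(a,'s0.png',s=1.4);save(b,'t0.png',s=1.4)
for d in(a,b):
    E=d['extrinsics'];print(-E[:3,:3].T@E[:3,3],E[2,:3])
s=ctrl.observe();print(s['eef_pos'],s['orientation'],s['width'],s['contact_force'],s['t'])
E
```

```text
pics
[-0.30006908  0.78263112  0.82653724] [ 0.64310743 -0.64282344 -0.41616206]
[ 0.36281554 -0.03142396  1.39439598] [ 0.14764928 -0.02988405 -0.9885882 ]
[ 0.16205495 -0.55152671  0.30347714] [-4.80701465e-04  9.89806817e-01  1.42415680e-01 -8.88480070e-05] 0.08524494055228342 [ 0.65603707 -0.44456779 -0.26878425] 0.1
```

View pics/s0.png

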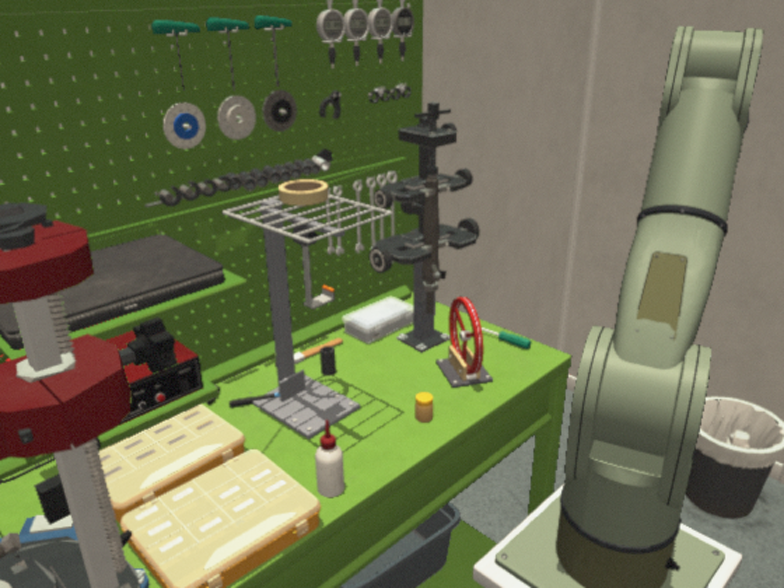

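View pics/t0.png

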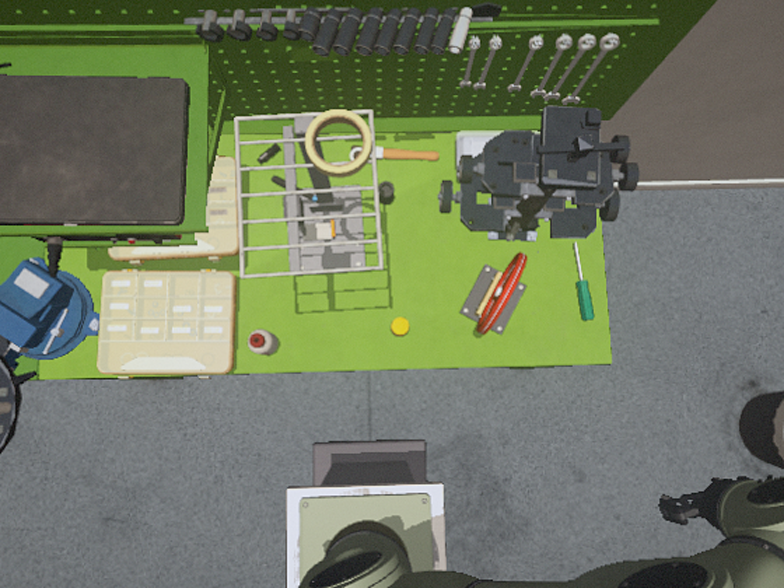

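The scene view shows the wheel at about (465,335) and the hook tip (orange) at about (327,289). The top view shows the wheel at (503,293), the hook at (325,231), the jar at (400,326), the bottle at (260,342), and the shelf's front corners at (240,275) and (382,270), all at 1.4x scale.

```bash
python3 - <<'E'
from h import *
import pickle
a,b=pickle.load(open('d0.pkl','rb'))
def comps(d,lo,hi,box):
    hsv=cv2.cvtColor(d['img'],cv2.COLOR_RGB2HSV).astype(int);hsv[...,0]=(hsv[...,0]+20)%180
    m=cv2.inRange(hsv.astype(np.uint8),lo,hi);k=np.zeros_like(m);x0,y0,x1,y1=[int(v/1.4) for v in box];k[y0:y1,x0:x1]=255
    m&=k; return m
red=((8,120,50),(28,255,255)); org=((26,130,120),(40,255,255)); yel=((40,150,120),(52,255,255))
def cen(m): y,x=np.nonzero(m);return np.array([x.mean(),y.mean()]),len(x),(x.min(),x.max(),y.min(),y.max())
ma=comps(a,*red,(435,280,495,385));mb=comps(b,*red,(465,240,540,345))
for d,m in((a,ma),(b,mb)):
    c=max(cv2.findContours(m,cv2.RETR_EXTERNAL,cv2.CHAIN_APPROX_NONE)[0],key=len)
    print(len(c),cv2.fitEllipse(cv2.convexHull(c)))
    d['c']=c[:,0].astype(float)
ea=cv2.fitEllipse(cv2.convexHull(a['c'].astype(np.float32)))[0]
p=b['c'];q=p-p.mean(0);v=np.linalg.svd(q)[2][0];t=q@v
e=[p[t.argmin()],p[t.argmax()]];w=[onplane(b,x,2,.098) for x in e];print('ends',e,w,np.linalg.norm(w[1]-w[0]))
dd=w[1]-w[0];print('yaw',np.degrees(np.arctan2(dd[1],dd[0])),'mid',(w[0]+w[1])/2)
print('tri',tri(a,ea,b,(np.array(e[0])+e[1])/2))
for n,d,box in(('a',a,(300,275,345,310)),('b',b,(305,215,350,245))):
    m=comps(d,*org,box);print('orange',n,cen(m) if m.any() else None)
for n,d,box in(('a',a,(410,390,440,425)),('b',b,(385,310,415,340))):
    m=comps(d,*yel,box);print('yel',n,cen(m) if m.any() else None, onplane(d,cen(m)[0],2,.05) if m.any() else 0)
print('bottle',onplane(b,(257/1.4,342/1.4),2,.14),tri(a,(327/1.4,425/1.4),b,(256/1.4,341/1.4)))
# shelf corners
for x in((240,275),(382,270),(375,110),(235,118)): print('shelf',onplane(b,(x[0]/1.4,x[1]/1.4),2,.45))
for x in((312,240),(391,211),(225,212)): print('shelfA',onplane(a,(x[0]/1.4,x[1]/1.4),2,.45))
t1=a['img'][185:235,205:250];t2=b['img'][65:215,155:285]
cv2.imwrite('pics/c0.png',np.hstack([cv2.resize(t[:,:,::-1],(400,f),interpolation=cv2.INTER_CUBIC) for t,f in((t1,460),(t2,460))]))
E
```

```text
276 ((332.7865905761719, 238.82406616210938), (21.899702072143555, 56.68418884277344), 171.613525390625)
223 ((360.27166748046875, 207.7977752685547), (10.290576934814453, 65.939208984375), 26.92607307434082)
ends [array([372., 181.]), array([344., 235.])] [array([ 0.60470746, -0.32776503,  0.098     ]), array([ 0.45493389, -0.24170733,  0.098     ])] 0.17273694054881225
yaw 150.11895730612974 mid [ 0.52982068 -0.28473618  0.098     ]
tri (array([ 0.52823582, -0.28529063,  0.09730958]), np.float64(0.002519536989082429))
orange a (array([234.03571429, 205.39285714]), 28, (np.int64(230), np.int64(238), np.int64(203), np.int64(208)))
orange b (array([237.78571429, 163.14285714]), 14, (np.int64(236), np.int64(239), np.int64(157), np.int64(169)))
yel a (array([302.55339806, 284.33980583]), 103, (np.int64(297), np.int64(309), np.int64(280), np.int64(290))) [ 0.4690275  -0.07735474  0.05      ]
yel b (array([285.36363636, 232.59440559]), 143, (np.int64(279), np.int64(292), np.int64(226), np.int64(239))) [ 0.46938128 -0.08178126  0.05      ]
bottle [0.43823363 0.19104742 0.14      ] (array([0.44305727, 0.19610633, 0.13810219]), np.float64(0.007834026364396538))
shelf [0.51639678 0.16070979 0.45      ]
shelf [ 0.5190605  -0.04368443  0.45      ]
shelf [ 0.76282564 -0.03917698  0.45      ]
shelf [0.75323473 0.16937198 0.45      ]
shelfA [0.51566267 0.15228592 0.45      ]
shelfA [ 0.53054816 -0.04778334  0.45      ]
shelfA [0.75258835 0.16916117 0.45      ]
```

View pics/c0.png

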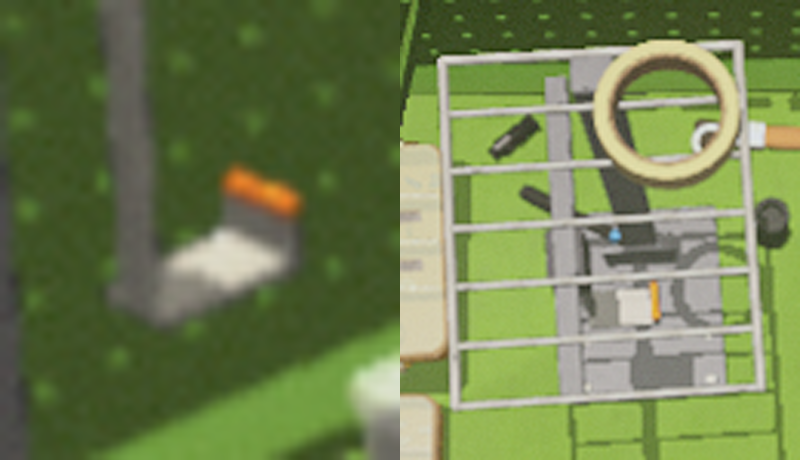

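The crop shows the hook clearly: the orange tip is on the robot's right (-y), the arm is level, and the strap is to the left. I'll work out the stand's pose and the pre-grasp moves now.

```bash
cat >> h.py <<'E'
def toolR(yaw,th):  # tool z in plane of direction yaw(deg), tilted th forward from down; y horizontal
    u=np.array([np.cos(np.radians(yaw)),np.sin(np.radians(yaw)),0]);e=np.array([0,0,1.]);t=np.radians(th)
    z=np.sin(t)*u-np.cos(t)*e;x=np.cos(t)*u+np.sin(t)*e;return np.c_[x,np.cross(z,x),z]
def pose():
    s=ctrl.observe();w,x,y,z=s['orientation'];return np.array(s['eef_pos']),R.from_quat([x,y,z,w]).as_matrix(),s
def delta(p,Rt):
    p0,R0,s=pose();print('turn in place deg',np.round(np.degrees(R.from_matrix(R0.T@Rt).as_rotvec()),2),'| shift now axes cm',np.round(R0.T@(p-p0)*100,2),'| shift after turn cm',np.round(Rt.T@(p-p0)*100,2))
E
python3 - <<'E'
from h import *
import pickle
a,b=pickle.load(open('d0.pkl','rb'))
print('tip',tri(a,(234.,205.4),b,(237.8,163.1)))
c=[(155+(x-400)/3.077,65+y/3.067) for x,y in((456,408),(763,388),(740,42),(441,60))]
P=[onplane(b,x,2,.45) for x in c];print(np.round(P,4))
f=P[0]-P[1];print('y-axis yaw',np.degrees(np.arctan2(-f[0],f[1])),'x-axis yaws',[np.degrees(np.arctan2((q-p)[1],(q-p)[0])) for p,q in((P[1],P[2]),(P[0],P[3]))],'edge mid',(P[0]+P[1])/2)
C=np.array([.529,-.285,.098]);Rt=toolR(-30,45)
for back in(.08,0): 
    p=C-Rt[:,2]*(.083+.054+back);print(p);delta(p,Rt)
delta(C-Rt[:,2]*.217,toolR(-30,0))
E
```

```text
tip (array([0.62042997, 0.03761616, 0.29280766]), np.float64(0.004142810480035531))
[[ 0.5131  0.1572  0.45  ]
 [ 0.5218 -0.044   0.45  ]
 [ 0.7626 -0.0342  0.45  ]
 [ 0.7526  0.1684  0.45  ]]
y-axis yaw 2.4998254310305597 x-axis yaws [np.float64(2.3247029314096532), np.float64(2.6888253512232927)] edge mid [0.51744265 0.05658368 0.45      ]
[ 0.39611518 -0.20827891  0.25144217]
turn in place deg [-18.24  42.49  43.9 ] | shift now axes cm [ 32.13 -26.33   5.23] | shift after turn cm [ -1.48 -41.43   5.88]
[ 0.44510498 -0.23656319  0.19487363]
turn in place deg [-18.24  42.49  43.9 ] | shift now axes cm [ 36.04 -22.23  10.88] | shift after turn cm [ -1.48 -41.43  13.88]
turn in place deg [-5.000e-02  2.000e-02  4.638e+01] | shift now axes cm [ 32.13 -26.33   5.23] | shift after turn cm [  3.11 -41.43   5.2 ]
```

```bash
python3 -m inch '[[[0,0,0,3.57,-2.93,0,1],[0,0,0,3.57,-2.93,0,1],[0,0,0,3.57,-2.93,0,1],[0,0,0,3.57,-2.93,0,1],[0,0,0,3.57,-2.93,0,1],[0,0,0,3.57,-2.93,0,1],[0,0,0,3.57,-2.93,0,1],[0,0,0,3.57,-2.93,0,1],[0,0,0,3.57,-2.93,0,1],[0,0,0,0,0,0,1]]]'
python3 -m inch '[[[0,0,9.3,0,0,0,1],[0,0,9.3,0,0,0,1],[0,0,9.3,0,0,0,1],[0,0,9.3,0,0,0,1],[0,0,9.2,0,0,0,1],[0,9,0,0,0,0,1],[0,9,0,0,0,0,1],[0,9,0,0,0,0,1],[0,9,0,0,0,0,1],[0,9,0,0,0,0,1],[0,0,0,0,0,0,1]]]'
python3 - <<'E'
from h import *
C=np.array([.529,-.285,.098]);Rt=toolR(-30,45)
for back in(.08,0):delta(C-Rt[:,2]*(.137+back),Rt)
s=pose()[2];print(s['eef_pos'],np.round(s['q'],2),s['t'])
b=cam('top');a=cam('scene');save(a,'s1.png',(240,120,440,320),2.9);save(b,'t1.png',(260,130,460,330),2.9)
cv2.imwrite('pics/p1.png',cv2.resize(np.hstack([cv2.imread('pics/s1.png'),cv2.imread('pics/t1.png')]),(800,400)))
E
```

```text
t: 1.35
eef_pos: [0.3975, -0.2055, 0.3037]
orientation: [-0.001, 0.989, 0.145, 0.0]
contact_force: [-0.4, -1.8, -0.2]
width: 0.0857
grip_force: 0.0
t: 2.72
eef_pos: [0.4305, -0.2234, 0.3965]
orientation: [0.088, 0.912, -0.246, 0.316]
contact_force: [0.2, 0.1, -0.4]
width: 0.0851
grip_force: 0.0
turn in place deg [ 0.41  6.7  -0.03] | shift now axes cm [-11.92   0.36   9.07] | shift after turn cm [-12.9    0.41   7.62]
turn in place deg [ 0.41  6.7  -0.03] | shift now axes cm [-10.99   0.3   17.02] | shift after turn cm [-12.9    0.41  15.62]
[ 0.4304997  -0.22339933  0.39649369] [ 0.17  0.32  0.27  2.17 -0.77  0.   -0.93] 2.725
```

View pics/p1.png

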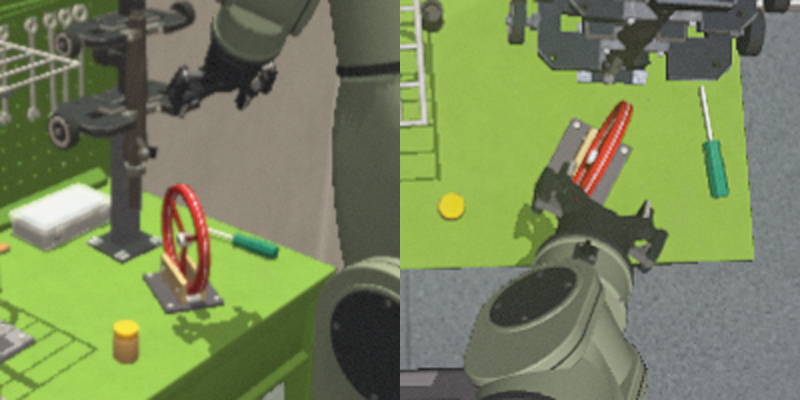

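The view shows the gripper above and behind the wheel, which is undisturbed. q6 hit its lower limit of 0 at 38° tilt, so I need to know the arm's geometry before choosing a tilt. I'll untilt in steps, log the poses and fit the link lengths.

```bash
cat > log.py <<'E'
from h import *
import json
s=ctrl.observe();open('log.txt','a').write(json.dumps([list(map(float,s[k])) for k in('q','eef_pos','orientation')])+'\n')
E
python3 log.py; python3 -m inch '[[[0,-9,0,0,0,0,1],[0,-9,0,0,0,0,1],[0,0,0,0,0,0,1]]]' >/dev/null; python3 log.py
python3 -m inch '[[[0,-9,0,0,0,0,1],[0,-9,0,0,0,0,1],[0,0,0,0,0,0,1]]]'>/dev/null; python3 log.py
python3 -m inch '[[[0,0,0,-3,0,5,1],[0,0,0,-2,0,4,1],[0,0,0,0,0,0,1]]]'; python3 log.py
cat > fit.py <<'E'
import numpy as np,json
from scipy.optimize import least_squares
from scipy.spatial.transform import Rotation as R
D=[json.loads(l) for l in open('log.txt')]
D.append([[1.243,0.707,-0.028,1.485,0.022,0.951,-0.075],[.16205,-.55153,.30348],[-4.8e-4,.9898068,.1424157,-8.9e-5]])
lo=np.array([-2.71,-.32,-1.57,0,-1.46,0,-2.83]);hi=np.array([2.71,2.16,1.52,2.45,4.6,2.02,2.83])
def fk(q,P,sg):
    h,L1,L2,L3,s0,e1,e2,w,y0=P[:9]
    rz=lambda a:R.from_rotvec([0,0,a]);ry=lambda a:R.from_rotvec([0,a,0])
    T=rz(sg[0]*q[0]);p=np.array([0,0,h])+T.apply([s0,0,0])
    T=T*ry(q[1])*rz(sg[1]*q[2]);p=p+T.apply([e1,0,L1])
    T=T*ry(q[3])*rz(sg[2]*q[4]);p=p+T.apply([e2,0,L2])
    T=T*ry(q[5])*rz(sg[3]*q[6]+P[9]);p=p+T.apply([w*0,0,L3])
    return p,T
def res(P,sg):
    r=[]
    for q,p,o in D:
        pp,T=fk(q,P,sg);w,x,y,z=o;r+=list(pp-p)+list(.2*(T.inv()*R.from_quat([x,y,z,w])).as_rotvec())
    return np.array(r+list(1e-3*np.array(P[4:9])))
def solve():
    best=None
    import itertools
    for sg in itertools.product((1,-1),repeat=4):
        for g in(0,1.57,3.14,-1.57):
            f=least_squares(res,[.4,.4,.4,.25,0,0,0,0,0,g],args=(sg,))
            if best is None or f.cost<best[0].cost: best=(f,sg)
    return best[0].x,best[1],best[0].cost
if __name__=='__main__':
    P,sg,c=solve();print(np.round(P,4),sg,c,len(D));json.dump([list(P),list(sg)],open('kin.json','w'))
    for q,p,o in D:print(np.round(q,3),np.round((fk(q,P,sg)[0]-p)*1000,1))
E
python3 fit.py
```

```text
t: 3.95
eef_pos: [0.398, -0.206, 0.2908]
orientation: [0.019, 0.963, -0.261, 0.066]
contact_force: [0.1, -0.6, 1.1]
width: 0.0857
grip_force: 0.0
[ 0.288   0.529   0.2785  0.2361 -0.0305  0.0193 -0.0322  0.      0.
  1.571 ] (-1, -1, -1, -1) 0.0005916037750710183 5
[ 1.700e-01  3.210e-01  2.710e-01  2.172e+00 -7.640e-01  1.000e-03
 -9.350e-01] [1.6 3.3 0.6]
[-0.08   0.423  0.723  2.012 -0.703  0.431 -0.973] [-2.  -2.2  1.4]
[-0.072  0.546  0.847  1.765 -0.536  0.919 -1.115] [-0.2  3.6  0.8]
[ 0.006  0.601  0.675  2.058 -0.725  0.568 -0.921] [ 2.7 -2.4 -5. ]
[ 1.243  0.707 -0.028  1.485  0.022  0.951 -0.075] [30.8 12.3  2.3]
```

```bash
python3 - <<'E'
s=open('fit.py').read()
s=s.replace("T.apply([s0,0,0])","T.apply([s0,w,0])").replace("[e2,0,L2]","[e2,y0,L2]").replace("[w*0,0,L3]","[0,0,L3]")
s=s.replace("for sg in itertools.product((1,-1),repeat=4)","for sg in [(-1,-1,-1,-1),(-1,-1,-1,1),(-1,-1,1,-1),(-1,1,-1,-1),(-1,1,1,1)]")
open('fit.py','w').write(s)
E
python3 fit.py
python3 - <<'E'
import json,numpy as np
from fit import *
P,sg=json.load(open('kin.json'))
for q,p,o in D:
    w,x,y,z=o;print(np.round(np.degrees((fk(q,P,sg)[1].inv()*R.from_quat([x,y,z,w])).as_rotvec()),1))
E
```

```text
[ 0.3095  0.5122  0.2633  0.2316  0.0029  0.0254 -0.0095 -0.0119 -0.0201
  1.571 ] (-1, -1, -1, -1) 9.270873996380237e-06 5
[ 1.700e-01  3.210e-01  2.710e-01  2.172e+00 -7.640e-01  1.000e-03
 -9.350e-01] [0.1 0.1 1.2]
[-0.08   0.423  0.723  2.012 -0.703  0.431 -0.973] [-0.4  0.4 -0.9]
[-0.072  0.546  0.847  1.765 -0.536  0.919 -1.115] [-1.3 -0.8 -2.8]
[ 0.006  0.601  0.675  2.058 -0.725  0.568 -0.921] [ 1.1 -0.4  0.4]
[ 1.243  0.707 -0.028  1.485  0.022  0.951 -0.075] [ 0.7 -0.3  2. ]
[-0. -0. -0.]
[-0.  0. -0.]
[-0. -0. -0.]
[-0.  0. -0.]
[-0. -0.  0.]
```

```bash
cat > reach.py <<'E'
from fit import *
from h import toolR
P,sg=json.load(open('kin.json'))
rng=np.random.default_rng(0)
def ik(p,Rt,q0=None,n=12):
    best=None;Rt=R.from_matrix(Rt);m=.04
    def f(q):
        a,T=fk(q,P,sg);return np.r_[10*(a-p),2*(T.inv()*Rt).as_rotvec(),1e-3*(q-(q0 if q0 is not None else (lo+hi)/2))]
    S=[q0] if q0 is not None else [];S+=[rng.uniform(lo+.1,hi-.1) for _ in range(n)]
    for s in S:
        r=least_squares(f,np.clip(s,lo+m+.001,hi-m-.001),bounds=(lo+m,hi-m));e=np.linalg.norm(r.fun[:3])/10
        if best is None or r.cost<best[0]:best=(r.cost,e,np.degrees(np.linalg.norm(r.fun[3:6])/2),r.x)
    return best
E
cat > r1.py <<'E'
from reach import *
def places(phi,g):
    out=[]
    for nm,C,yaw in(('pick',(.529,-.285,.098),-30),('lift',(.529,-.285,.23),-30),('hook',(.614,.061,.2),2.5),('pre',(.614,-.02,.23),2.5)):
        u=np.array([np.cos(np.radians(yaw)),np.sin(np.radians(yaw)),0]);gr=np.radians(g)
        G=np.array(C)+.083*(-np.sin(gr)*u+np.cos(gr)*np.array([0,0,1]))
        Rt=toolR(yaw,phi);out.append((nm,G-.054*Rt[:,2],Rt))
    return out
if __name__=='__main__':
  for phi,g in((20,75),(30,45),(30,70),(40,60),(50,60),(60,60)):
    for roll in(0,1):
        t=[]
        for nm,p,Rt in places(phi,g):
            if roll:Rt=Rt@np.diag([-1,-1,1.])
            b=ik(p,Rt,n=8);t.append(f"{nm} {b[1]*1000:.0f}mm {b[2]:.1f}d q={np.round(b[3],1)}")
        print(phi,g,roll,' | '.join(t))
E
time python3 r1.py
```

```text
20 75 0 pick 0mm 0.0d q=[0.5 0.8 0.  2.2 3.2 0.2 1.5] | lift 0mm 0.0d q=[ 0.3  0.5  0.1  2.1 -0.1  0.2 -1.5] | hook 0mm 0.0d q=[-0.3  0.6  0.1  2.1 -0.1  0.1 -1.6] | pre 0mm 0.0d q=[-0.   0.5 -0.   2.  -0.   0.2 -1.5]
20 75 1 pick 0mm 0.0d q=[ 0.8  0.9 -0.6  2.2  2.1  0.6 -0.5] | lift 0mm 0.0d q=[ 0.8  0.6 -0.5  2.1  1.2  0.4  0.3] | hook 0mm 0.0d q=[ 0.2  0.7 -0.6  2.1  1.4  0.4  0.1] | pre 0mm 0.0d q=[ 0.5  0.6 -0.8  2.1  1.2  0.5  0.5]
30 45 0 pick 0mm 0.0d q=[0.5 0.8 0.1 2.2 3.2 0.4 1.4] | lift 0mm 0.0d q=[ 0.3  0.5  0.1  2.1 -0.3  0.  -1.4] | hook 0mm 0.0d q=[-0.1  0.5  0.   2.1  2.5  0.   2.2] | pre 0mm 0.0d q=[ 0.   0.5 -0.   2.1 -0.   0.1 -1.5]
30 45 1 pick 0mm 0.0d q=[ 0.9  0.9 -0.7  2.3  2.2  0.7 -0.7] | lift 0mm 0.0d q=[ 0.6  0.5 -0.2  2.2  1.7  0.1 -0.1] | hook 0mm 0.0d q=[ 0.2  0.6 -0.6  2.1  1.8  0.4 -0.3] | pre 0mm 0.0d q=[ 0.3  0.5 -0.4  2.1  1.5  0.2  0.2]
30 70 0 pick 20mm 12.3d q=[ 0.4  0.8  0.1  2.1 -1.4  0.  -0.3] | lift 0mm 0.0d q=[0.5 0.5 0.  2.2 3.2 0.1 1.5] | hook 0mm 0.0d q=[-0.1  0.6  0.   2.2  3.1  0.1  1.5] | pre 0mm 0.0d q=[ 0.2  0.5 -0.1  2.1  3.   0.  
[... 928 characters left out ...]
.1  1.3  1.4  2.4  4.   1.4 -2.8] | lift 9mm 2.8d q=[-0.2  1.   1.5  2.4  4.2  1.2 -2.8] | hook 7mm 2.2d q=[-0.8  1.1  1.5  2.4  4.1  1.3 -2.8] | pre 3mm 0.8d q=[-0.4  0.8  1.   2.4  4.   1.  -2.4]
60 60 0 pick 51mm 12.7d q=[-0.1  1.4  1.5  2.4  3.9  1.6  0.2] | lift 30mm 9.2d q=[-0.2  1.   1.5  2.4  4.1  1.3  0.4] | hook 29mm 8.3d q=[-0.8  1.1  1.5  2.4  4.   1.3  0.3] | pre 24mm 7.1d q=[-0.4  0.8  1.   2.4  4.   1.2  0.8]
60 60 1 pick 51mm 12.8d q=[-0.1  1.4  1.4  2.4  3.9  1.5 -2.8] | lift 30mm 9.2d q=[-0.2  1.   1.5  2.4  4.1  1.3 -2.7] | hook 29mm 8.3d q=[-0.8  1.1  1.5  2.4  4.   1.3 -2.8] | pre 24mm 7.1d q=[-0.4  0.8  1.   2.4  4.   1.2 -2.3]
real	1m11.286s
user	1m11.549s
sys	0m0.203s
```

Roll 1 (tool x pointing back toward the robot) reaches everything at about 25–30° tilt. I'll turn the tool half a turn about its axis here and check the joints.

```bash
python3 -m inch '[[[0,0,-10,0,0,0,1],[0,0,-10,0,0,0,1],[0,0,-10,0,0,0,1],[0,0,-10,0,0,0,1],[0,0,-10,0,0,0,1],[0,0,-10,0,0,0,1],[0,0,-10,0,0,0,1],[0,0,-10,0,0,0,1],[0,0,-10,0,0,0,1],[0,0,0,0,0,0,1]]]'|head -3; python3 log.py;tail -1 log.txt
python3 -m inch '[[[0,0,-10,0,0,0,1],[0,0,-10,0,0,0,1],[0,0,-10,0,0,0,1],[0,0,-10,0,0,0,1],[0,0,-10,0,0,0,1],[0,0,-10,0,0,0,1],[0,0,-10,0,0,0,1],[0,0,-10,0,0,0,1],[0,0,-10,0,0,0,1],[0,0,0,0,0,0,1]]]'|head -3; python3 log.py
tail -1 log.txt
cat > tgt.py <<'E'
from h import *
import sys
F=np.diag([-1,-1,1.])
def T(C,yaw,phi,g,back=0.):
    u=np.array([np.cos(np.radians(yaw)),np.sin(np.radians(yaw)),0]);gr=np.radians(g)
    Rt=toolR(yaw,phi)@F
    return np.array(C)+.083*(-np.sin(gr)*u+np.cos(gr)*np.array([0,0,1]))-(.054+back)*Rt[:,2],Rt
E
python3 - <<'E'
from tgt import *
for b in(.08,0):
    t=T((.529,-.285,.098),-30,25,55,b);print(t[0]);delta(*t)
E
```

```text
t: 5.2
eef_pos: [0.4002, -0.2068, 0.2934]
orientation: [0.061, 0.865, 0.496, 0.035]
[[0.25984724904992523, 0.5203619226371196, 0.22163635147310548, 2.0436584855671596, -0.22367551997784668, 0.4558893130512064, 0.11014681395199928], [0.40015884977160665, -0.206763273149916, 0.29341298209162225], [0.06144805418871372, 0.865318113611579, 0.49618372155414453, 0.035361184324039285]]
t: 6.45
eef_pos: [0.3998, -0.2064, 0.2927]
orientation: [0.067, 0.263, 0.962, -0.018]
[[0.5401857455880785, 0.5141044897192986, -0.23179943765770952, 2.0358934222219975, 0.30066940646943335, 0.4841649684947865, 1.1245297013809437], [0.39981913657018275, -0.20639538742445115, 0.29266035402530793], [0.0670017228813333, 0.2628168441128718, 0.9623502613824418, -0.017889941269585725]]
[ 0.42107551 -0.22268977  0.26705209]
turn in place deg [ -0.11 -17.05  -0.54] | shift now axes cm [-2.28 -0.32  2.9 ] | shift after turn cm [-1.32 -0.35  3.44]
[ 0.45035536 -0.2395945   0.19454746]
turn in place deg [ -0.11 -17.05  -0.54] | shift now axes cm [-4.62 -0.3  10.55] | shift after turn cm [-1.32 -0.35 11.44]
```

```bash
python3 -m inch '[[[0,-5.7,0,-0.4,-0.1,0.9,1],[0,-5.7,0,-0.5,-0.1,1.0,1],[0,-5.7,-0.5,-0.6,-0.1,1.2,1],[0,0,0,0,0,0,1]]]'|head -3; python3 log.py; tail -1 log.txt|cut -c1-150
python3 - <<'E'
from tgt import *
for b in(.08,0):
    t=T((.529,-.285,.098),-30,25,55,b);delta(*t)
E
```

```text
t: 6.95
eef_pos: [0.4253, -0.2235, 0.2796]
orientation: [0.199, 0.254, 0.945, -0.055]
[[0.3268045838912675, 0.5397148345148406, 0.1010938311169224, 2.1903609214386552, 0.46478634427256604, 0.0006699874071166036, 0.984418277643841], [0.4
turn in place deg [-0.2  -1.15 -0.  ] | shift now axes cm [ 0.88 -0.14  0.99] | shift after turn cm [ 0.9  -0.14  0.97]
turn in place deg [-0.2  -1.15 -0.  ] | shift now axes cm [ 0.72 -0.11  8.99] | shift after turn cm [ 0.9  -0.14  8.97]
```

q6 ran to 0 again. The other wrist branch (q5 near π) suits this job at 30–40° tilt. I'll get there by swinging the tool around the singularity: side-tilt, then forward, then back.

```bash
python3 -m inch '[[[0,0,0,-1.2,0,-2.7,1],[7,0,0,0,0,0,1],[7,0,0,0,0,0,1],[7,0,0,0,0,0,1],[0,0,0,0,0,0,1]]]'|head -3; python3 log.py; tail -1 log.txt|cut -c1-150
python3 -m inch '[[[0,-6,0,0,0,0,1],[0,-6,0,0,0,0,1],[0,-6,0,0,0,0,1],[0,0,0,0,0,0,1]]]'|head -3; python3 log.py; tail -1 log.txt|cut -c1-150
python3 - <<'E'
from tgt import *
p=pose()[0];delta(p,toolR(-30,42)@F);delta(*T((.529,-.285,.098),-30,30,45,.08))
E
```

```text
t: 7.58
eef_pos: [0.4267, -0.2217, 0.306]
orientation: [0.156, 0.278, 0.927, -0.198]
[[-0.11062519203990033, 0.5783776170299936, 0.5428573548375367, 2.1230347390738844, 0.524828663883024, 0.20125770854725097, 0.798063201049042], [0.426
t: 8.07
eef_pos: [0.4588, -0.2179, 0.356]
orientation: [0.263, 0.256, 0.9, -0.235]
[[-0.35727364710896475, 0.6047348055011205, 0.876960799018114, 2.1420546205982767, 0.5032836939852183, -9.352754308259515e-06, 0.7972740960658908], [0
turn in place deg [-17.73  -4.73   5.  ] | shift now axes cm [0. 0. 0.] | shift after turn cm [0. 0. 0.]
turn in place deg [-18.16   7.17   3.12] | shift now axes cm [ 7.62 -0.18  5.13] | shift after turn cm [ 6.87 -2.3   5.65]
```

```bash
python3 -m inch '[[[0,6,0,0,0,0,1],[0,6,0,0,0,0,1],[-6,6,0,0,0,0,1],[-6,6,0,0,0,0,1],[-6,6,0,0,0,0,1],[0,4,0,0,0,0,1],[0,0,-10,0,0,0,1],[0,0,-10,0,0,0,1],[0,0,-10,0,0,0,1],[0,0,-10,0,0,0,1],[0,0,0,0,0,0,1]]]'|head -3; python3 log.py; tail -1 log.txt|cut -c1-150
python3 -m inch '[[[0,0,-10,0,0,0,1],[0,0,-10,0,0,0,1],[0,0,-10,0,0,0,1],[0,0,-10,0,0,0,1],[0,0,-10,0,0,0,1],[0,0,-10,0,0,0,1],[0,0,-10,0,0,0,1],[0,0,0,0,0,0,1]]]'|head -3; python3 log.py; tail -1 log.txt|cut -c1-150
python3 - <<'E'
from tgt import *
p,R0,s=pose();print(np.round(R0,2));delta(p,toolR(60,0)@F)
E
```

```text
t: 9.45
eef_pos: [0.4577, -0.2195, 0.3546]
orientation: [0.027, -0.061, 0.997, -0.039]
[[0.48458963837687863, 0.518451725452106, -0.20830641989183957, 1.7060909594018046, 0.20578883891179098, 0.8580360536387935, 1.8712569864174933], [0.4
t: 10.45
eef_pos: [0.458, -0.2191, 0.3542]
orientation: [-0.0, -0.621, 0.782, -0.047]
[[0.7157875390482877, 0.5652015036102018, -0.6206192545000457, 1.698498525383519, 0.4726930125350739, 0.9481861411347741, 2.8208562287003414], [0.4579
[[-0.23 -0.97  0.06]
 [-0.97  0.22 -0.07]
 [ 0.06 -0.07 -1.  ]]
turn in place deg [-4.63 -2.74 16.87] | shift now axes cm [0. 0. 0.] | shift after turn cm [0. 0. 0.]
```

```bash
python3 -m inch '[[[0,0,-9,0,0,0,1],[0,0,-9,0,0,0,1],[0,0,-5,0,0,0,1],[0,0,0,0,0,0,1]]]'|head -3; python3 log.py; tail -1 log.txt|cut -c1-150
python3 -m inch '[[[7,5,0,0,0,0,1],[7,5,0,0,0,0,1],[7,5,0,0,0,0,1],[0,0,0,0,0,0,1]]]'|head -3; python3 log.py; tail -1 log.txt|cut -c1-150
python3 - <<'E'
from tgt import *
p,R0,s=pose();print(np.round(R0,2))
E
```

```text
t: 10.95
eef_pos: [0.4577, -0.2176, 0.3519]
orientation: [0.011, 0.753, -0.657, 0.042]
[[0.9660780307999024, 0.7494809759637229, -1.2189932673009758, 1.6911517717318973, 0.8310081023152135, 1.2298515584870022, 2.8226541649232533], [0.457
t: 11.45
eef_pos: [0.457, -0.2172, 0.3528]
orientation: [-0.04, 0.731, -0.63, 0.259]
[[0.980790295156968, 0.5955339716945839, -1.1117505860790533, 2.061081284717907, 1.3769545516645132, 0.7714441501605952, 2.304520557500855], [0.456964
[[ 0.07 -0.9   0.43]
 [-0.94 -0.2  -0.27]
 [ 0.33 -0.38 -0.86]]
```

The wrist is now on the other branch (q5 1.38). I'll tilt further, come down, and turn back toward roll 1.

```bash
python3 -m inch '[[[0,0,0,-1.2,2.7,2.4,1],[0,0,0,-1.3,2.7,2.3,1],[4,3,0,0,0,0,1],[4,3,0,0,0,0,1],[0,0,0,0,0,0,1]]]'|head -3; python3 log.py; tail -1 log.txt|cut -c1-150
python3 -m inch '[[[0,0,9.5,0,0,0,1],[0,0,9.5,0,0,0,1],[0,0,9.5,0,0,0,1],[0,0,9.5,0,0,0,1],[0,0,9.5,0,0,0,1],[0,0,9.5,0,0,0,1],[0,0,0,0,0,0,1]]]'|head -3; python3 log.py; tail -1 log.txt|cut -c1-150
python3 - <<'E'
from tgt import *
p,R0,s=pose();print(np.round(R0,2));delta(*T((.529,-.285,.098),-30,35,45,.08))
E
```

```text
t: 12.08
eef_pos: [0.4275, -0.2181, 0.2821]
orientation: [-0.056, 0.712, -0.612, 0.338]
[[0.9276336097148431, 0.7518462966505183, -1.0937709246502478, 2.3999989300928766, 2.0451383933240685, 0.9853123536455207, 1.6103303724040863], [0.427
t: 12.95
eef_pos: [0.4277, -0.2179, 0.2827]
orientation: [0.211, -0.335, 0.878, -0.27]
[[0.9969668831426031, 0.8426869399538608, -1.3025954703471554, 2.3969653159187345, 1.9473256717420309, 1.1450200479144927, 0.7192129007169039], [0.427
[[-0.69 -0.47  0.55]
 [-0.7   0.63 -0.33]
 [-0.19 -0.62 -0.76]]
turn in place deg [-3.81  3.98 71.91] | shift now axes cm [1.37 1.81 0.33] | shift after turn cm [ 2.1  -0.75  0.51]
```

```bash
sed -i 's/^F=.*/F=np.eye(3)/' tgt.py
python3 -m inch '[[[0,0,-10,0,0,0,1],[0,0,-10,0,0,0,1],[0,0,-10,0,0,0,1],[0,0,-10,0,0,0,1],[0,0,-10,0,0,0,1],[0,0,-10,0,0,0,1],[0,0,-10,0,0,0,1],[0,0,0,0,0,0,1]]]'|head -3; python3 log.py; tail -1 log.txt|cut -c1-150
python3 - <<'E'
from tgt import *
p,R0,s=pose();print(np.round(R0,2))
delta(*T((.529,-.285,.098),-30,32,45,.08))
E
```

```text
t: 13.95
eef_pos: [0.428, -0.2177, 0.2833]
orientation: [-0.019, 0.778, -0.526, 0.344]
[[0.910303413382069, 0.7323161365298139, -1.0485435454466288, 2.4009705798313674, 2.072955509336709, 0.9520866892228891, 1.812875946092883], [0.427967
[[ 0.21 -0.8   0.55]
 [-0.83 -0.45 -0.33]
 [ 0.52 -0.39 -0.76]]
turn in place deg [ -2.14  -8.22 -37.86] | shift now axes cm [-0.71  1.52  0.44] | shift after turn cm [-1.42  0.77  0.65]
```

```bash

python3 -m inch '[[[0,0,-9.5,0,0,0,1],[0,0,-9.5,0,0,0,1],[0,0,-9.5,0,0,0,1],[0,0,-9.5,0,0,0,1],[0,-4,0,0,0,0,1],[0,-4,0,0,0,0,1],[0,0,0,0,0,0,1]]]'|head -3; python3 log.py; tail -1 log.txt|cut -c1-150
python3 fit.py | head -3; python3 - <<'E'
from tgt import *
p,R0,s=pose();print(np.round(R0,2))
for b in(.08,0):
    delta(*T((.529,-.285,.098),-30,32,45,b))
from reach import *
for nm,C,yaw,phi,g in(('pick',(.529,-.285,.098),-30,32,45),('lift',(.529,-.285,.2),-30,36,49),('pre',(.6,-.03,.23),2.5,36,49),('hook',(.614,.061,.2),2.5,36,49)):
    q0=s['q'] if nm=='pick' else r[3]
    r=ik(*T(C,yaw,phi,g),q0=np.array(q0),n=0);print(nm,r[1],r[2],np.round(r[3],2))
E
```

```text
t: 14.82
eef_pos: [0.4284, -0.2177, 0.2837]
orientation: [0.076, 0.927, -0.252, 0.269]
[[0.8150466854945899, 0.6180103491679558, -0.77935314535279, 2.290632000784583, 1.9310568885180377, 0.6102724109789415, 2.620732104812881], [0.4283799
[ 0.275   0.5776  0.3026  0.2409 -0.0287 -0.0093  0.0054 -0.0235 -0.0065
  1.5709] (-1, -1, -1, -1) 0.0008036121385781916 18
[ 1.700e-01  3.210e-01  2.710e-01  2.172e+00 -7.640e-01  1.000e-03
[[ 0.73 -0.51  0.46]
 [-0.43 -0.86 -0.28]
 [ 0.54  0.01 -0.84]]
turn in place deg [ 0.54 -0.45 -0.27] | shift now axes cm [-1.47  0.8   0.66] | shift after turn cm [-1.46  0.8   0.66]
turn in place deg [ 0.54 -0.45 -0.27] | shift now axes cm [-1.53  0.72  8.66] | shift after turn cm [-1.46  0.8   8.66]
pick 2.4110973461953358e-08 1.4647724074043916e-05 [ 0.84  0.86 -0.81  2.3   2.17  0.8   2.49]
lift 2.5204185262903126e-08 1.4492778048866448e-05 [ 0.87  0.64 -0.8   2.25  2.01  0.62  2.62]
pre 6.004179610157635e-08 4.1689784751377074e-05 [ 0.47  0.55 -0.69  2.2   2.02  0.37  2.79]
hook 1.8851302542973714e-08 1.0140987078232935e-05 [ 0.23  0.64 -0.73  2.2   1.99  0.59  2.63]
```

```bash

python3 -m inch '[[[0,0,0,-1.5,0.75,0.7,1],[0,0,0,0,0,2.5,1],[0,0,0,0,0,2.5,1],[0,0,0,0,0,2.0,1],[0,0,0,0,0,1.2,1],[0,0,0,0,0,0,1]]]'|head -4; python3 log.py; tail -1 log.txt|cut -c1-150
python3 - <<'E'
from tgt import *
delta(*T((.529,-.285,.098),-30,32,45,0))
a=cam('scene');b=cam('top');save(a,'a.png',(280,170,380,270),4);save(b,'b.png',(320,160,420,260),4)
cv2.imwrite('pics/p2.png',np.hstack([cv2.imread('pics/a.png'),cv2.imread('pics/b.png')]))
E
```

```text
t: 15.58
eef_pos: [0.4539, -0.2419, 0.1995]
orientation: [0.076, 0.927, -0.251, 0.268]
contact_force: [-1.1, -0.2, -1.1]
[[0.821874124789856, 0.8654372055104531, -0.7917359668712562, 2.27414010425182, 2.1586664975777867, 0.7878146170111188, 2.4955729900336956], [0.453928
turn in place deg [ 0.47 -0.35 -0.17] | shift now axes cm [ 0.1  -0.02 -0.29] | shift after turn cm [ 0.1  -0.02 -0.29]
```

View pics/p2.png

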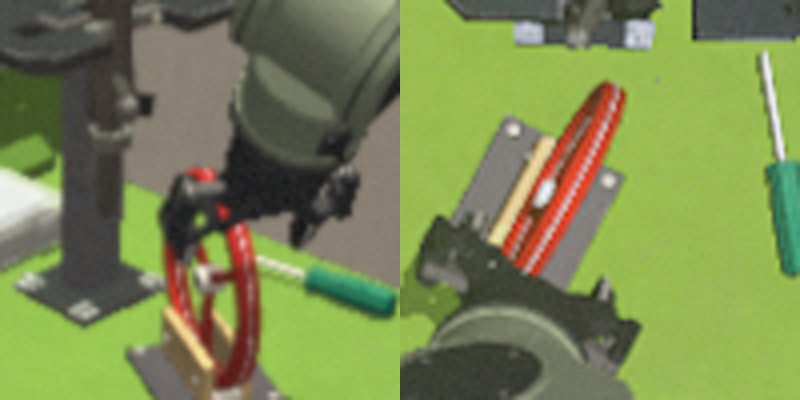

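The fingers straddle the near upper rim. The fingertips are at about (450,235) and (615,335) in the top crop, with the rim between them at about (527,262), so it is centred. I'll close now.

```bash

python3 -m inch '[[[0,0,0,0,0,0,-1],[0,0,0,0,0,0,-1],[0,0,0,0,0,0,-1],[0,0,0,0,0,0,-1],[0,0,0,0,0,0,-1],[0,0,0,0,0,0,-1],[0,0,0,0,0,0,-1],[0,0,0,0,0,0,-1]]]' 40; python3 - <<'E'
from h import *
p,R0,s=pose();print('tool force',np.round(R0.T@s['contact_force'],1),np.round(s['moment'],2))
E
```

```text
t: 16.68
eef_pos: [0.4541, -0.2417, 0.2001]
orientation: [0.076, 0.927, -0.25, 0.268]
contact_force: [-2.1, 1.6, 6.0]
width: 0.0173
grip_force: 39.2
tool force [ 1.  -0.3 -6.5] [0.65 0.09 0.27]
```

```bash

python3 -m inch '[[[0,0,0,0,0,0,-1],[0,0,0,0,0,0,-1],[0,0,0,0.54,0.01,-0.84,-1],[0,0,0,0.54,0.01,-0.84,-1],[0,0,0,0.8,0.01,-1.26,-1],[0,0,0,0.8,0.01,-1.26,-1],[0,0,0,0.8,0.01,-1.26,-1],[0,0,0,0.8,0.01,-1.26,-1],[0,0,0,0.8,0.01,-1.26,-1],[0,0,0,0.54,0.01,-0.84,-1],[0,0,0,0,0,0,-1]]]' 110; python3 log.py; tail -1 log.txt|cut -c1-150
cat > wh.py <<'E'
from h import *
# wheel from held pose: offset recorded at grasp (TCP .4541,-.2417,.2001; quat), wheel C .529,-.285,.098 yaw -30
Rg=R.from_quat([.927,-.25,.268,.076]).as_matrix();pg=np.array([.4541,-.2417,.2001])
Wo=Rg.T@(np.array([.529,-.285,.098])-pg); n0=Rg.T@np.array([.5,.866,0])
S=np.array([.6174,.061,0]);ys=np.radians(2.5);Rs=np.array([[np.cos(ys),-np.sin(ys),0],[np.sin(ys),np.cos(ys),0],[0,0,1]])
def wheel():
    p,R0,s=pose();C=p+R0@Wo;print('wheel C',np.round(C,4),'in stand',np.round(Rs.T@(C-S),4),'axle',np.round(Rs.T@R0@n0,3),'F',np.round(s['contact_force'],1),'w',s['width'],'t',s['t']);return C
def world_rows(v):print('tool cm',np.round(pose()[1].T@np.array(v)*100,2))
E
python3 - <<'E'
from wh import *
wheel();a=cam('scene');b=cam('top');save(a,'a.png',(250,120,390,260),2.857);save(b,'b.png',(300,140,440,280),2.857)
cv2.imwrite('pics/p3.png',np.hstack([cv2.imread('pics/a.png'),cv2.imread('pics/b.png')]))
E
```

```text
t: 18.05
eef_pos: [0.4544, -0.2419, 0.3058]
orientation: [0.076, 0.927, -0.25, 0.269]
contact_force: [1.0, 1.3, -2.7]
width: 0.0167
grip_force: 107.4
[[0.7108435388437357, 0.5506303300098552, -0.5198360587442338, 2.1559376640516272, 1.8000485217701434, 0.3829899514181652, 2.813511526812679], [0.4544
wheel C [ 0.5295 -0.2854  0.2039] in stand [-0.1029 -0.3422  0.2039] axle [0.538 0.843 0.   ] F [ 1.   1.3 -2.7] w 0.01672137193378336 t 18.05
```

View pics/p3.png

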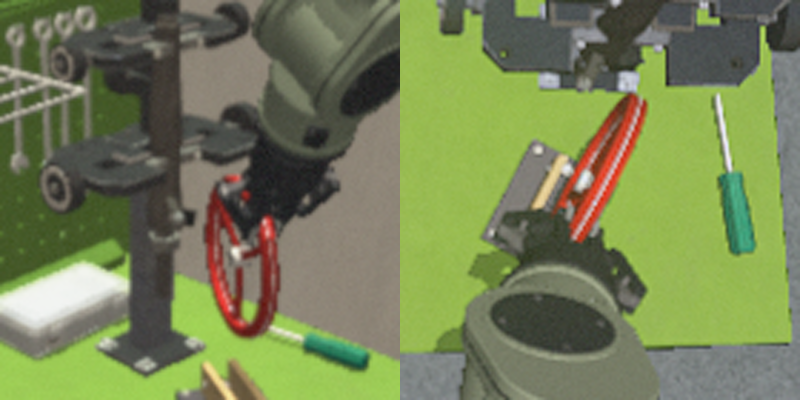

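The wheel is clear of the cradle (the wheel is above the cheeks at about (245,255) in the left crop) and upright in the fingers. Next I'll plan the waypoints in front of the clamp stand.

```bash
python3 - <<'E'
from wh import *
from reach import *
import pickle
a0,b0=pickle.load(open('d0.pkl','rb'))
for x in((440,195),(470,230)):print('knob',onplane(b0,(x[0]/1.4,x[1]/1.4),2,.3))
p0,R0,s=pose()
phi0=np.degrees(np.arctan2(np.hypot(*R0[:2,2]),-R0[2,2]));yaw0=np.degrees(np.arctan2(R0[1,2],R0[0,2]));print('phi,yaw',phi0,yaw0)
q=np.array(s['q']);pl,Rl=p0,R0
def way(C,yaw,dphi):
    return toolR(yaw+(yaw0+30),phi0+dphi)
for nm,C,yaw,d in(('w1',(.505,-.23,.205),-20,3),('w2',(.505,-.12,.22),-5,5),('w3',(.51,-.03,.235),2.5,6),('w4',tuple((S+Rs@np.array([-.005,-.08,.237]))),2.5,6),('hook',tuple((S+Rs@np.array([-.005,0,.2]))),2.5,6)):
    Rt=way(C,yaw,d);p=np.array(C)-Rt@Wo
    r=ik(p,Rt,q0=q,n=0);q=r[3]
    print(nm,'turn',np.round(np.degrees(R.from_matrix(Rl.T@Rt).as_rotvec()),1),'shift after turn',np.round(Rt.T@(p-pl)*100,2),'tcp',np.round(p,3),'ik err',round(r[1]*1000,1),round(r[2],1),np.round(q,2));pl,Rl=p,Rt
E
```

```text
knob [ 0.67183005 -0.14819526  0.3       ]
knob [ 0.60944127 -0.1970622   0.3       ]
phi,yaw 32.38855503395601 -30.898043927596984
w1 turn [ 5.6  3.  -7.6] shift after turn [-4.08 -2.82 -2.63] tcp [ 0.419 -0.198  0.302] ik err 0.0 0.0 [ 0.89  0.6  -0.82  2.36  2.16  0.56  2.57]
w2 turn [  8.9   2.  -12.1] shift after turn [-0.68 -8.56 -1.99] tcp [ 0.41  -0.111  0.314] ik err 6.7 2.3 [ 0.9   0.62 -1.13  2.41  2.    0.64  2.79]
w3 turn [ 4.6  1.  -5.9] shift after turn [ 1.24 -7.74 -0.72] tcp [ 0.413 -0.034  0.327] ik err 8.9 3.0 [ 0.73  0.58 -1.17  2.41  1.91  0.66  2.79]
w4 turn [0. 0. 0.] shift after turn [ 8.44 -0.79  6.44] tcp [ 0.519 -0.023  0.329] ik err 0.0 0.0 [ 0.51  0.6  -0.84  2.19  2.    0.52  2.79]
hook turn [0. 0. 0.] shift after turn [-2.4  -8.    2.82] tcp [0.516 0.057 0.292] ik err 0.0 0.0 [ 0.28  0.7  -0.88  2.25  2.03  0.76  2.57]
```

```bash
cat > plan.py <<'E'
from wh import *
from reach import ik
phi0,yaw0=32.39,-30.9
def go(C,yaw,d,st=False,n=1):
    if st: C=S+Rs@np.array(C)
    p0,R0,s=pose();Rt=toolR(yaw+(yaw0+30),phi0+d);p=np.array(C)-Rt@Wo
    rv=np.degrees(R.from_matrix(R0.T@Rt).as_rotvec())
    mid=R0@R.from_rotvec(np.radians(rv)/2).as_matrix()
    r=ik(p,Rt,q0=np.array(s['q']),n=0)
    print('per row of',n,': turn',np.round(rv/n,2),'shift',np.round(mid.T@(p-p0)*100/n,2),'ik',round(r[1]*1000,1),round(r[2],1),np.round(r[3],2))
E
python3 - <<'E'
from plan import *
go((.508,-.23,.205),-20,1,n=4)
E
```

```text
per row of 4 : turn [ 1.36  0.26 -1.93] shift [-0.92 -0.64 -0.63] ik 0.0 0.0 [ 0.85  0.57 -0.75  2.31  2.07  0.47  2.66]
```

```bash

python3 -m inch '[[[1.36,0.26,-1.93,-0.92,-0.64,-0.63,-1],[1.36,0.26,-1.93,-0.92,-0.64,-0.63,-1],[1.36,0.26,-1.93,-0.92,-0.64,-0.63,-1],[1.36,0.26,-1.93,-0.92,-0.64,-0.63,-1],[0,0,0,0,0,0,-1]]]' >/dev/null; python3 - <<'E'
from plan import *
wheel();print(np.round(pose()[2]['q'],2));go((.515,-.12,.22),-5,2,n=6)
E
```

```text
wheel C [ 0.5085 -0.2298  0.2047] in stand [-0.1215 -0.2858  0.2047] axle [0.393 0.92  0.008] F [ 0.2 -1.2 -2.5] w 0.01630287819985398 t 18.775
[ 0.8   0.54 -0.69  2.3   2.05  0.43  2.65]
per row of 6 : turn [ 1.39  0.17 -2.09] shift [-0.16 -1.42 -0.38] ik 0.0 0.0 [ 0.76  0.53 -0.83  2.38  2.16  0.45  2.65]
```

```bash

python3 -m inch '[[[1.39,0.17,-2.09,-0.16,-1.42,-0.38,-1],[1.39,0.17,-2.09,-0.16,-1.42,-0.38,-1],[1.39,0.17,-2.09,-0.16,-1.42,-0.38,-1],[1.39,0.17,-2.09,-0.16,-1.42,-0.38,-1],[1.39,0.17,-2.09,-0.16,-1.42,-0.38,-1],[1.39,0.17,-2.09,-0.16,-1.42,-0.38,-1],[0,0,0,0,0,0,-1]]]' >/dev/null; python3 - <<'E'
from plan import *
wheel();print(np.round(pose()[2]['q'],2));go((-.006,-.085,.236),2.5,2,True,n=6)
E
```

```text
wheel C [ 0.5172 -0.1192  0.2206] in stand [-0.108  -0.1757  0.2206] axle [0.138 0.99  0.006] F [ 0.4 -0.9 -2.5] w 0.01596212117966274 t 19.65
[ 0.72  0.5  -0.8   2.37  2.12  0.42  2.66]
per row of 6 : turn [ 0.7  -0.   -1.01] shift [ 1.45 -1.45  0.68] ik 0.0 0.0 [ 0.23  0.5  -0.33  2.12  1.97  0.16  2.79]
```

```bash
python3 - <<'E'
from plan import *
go((-.006,-.085,.236),2.5,6,True,n=6)
E
```

```text
per row of 6 : turn [ 0.73  0.66 -0.98] shift [ 1.27 -1.44  0.75] ik 0.0 0.0 [ 0.48  0.59 -0.77  2.2   2.06  0.47  2.73]
```

```bash

python3 -m inch '[[[0.73,0.66,-0.98,1.27,-1.44,0.75,-1],[0.73,0.66,-0.98,1.27,-1.44,0.75,-1],[0.73,0.66,-0.98,1.27,-1.44,0.75,-1],[0.73,0.66,-0.98,1.27,-1.44,0.75,-1],[0.73,0.66,-0.98,1.27,-1.44,0.75,-1],[0.73,0.66,-0.98,1.27,-1.44,0.75,-1],[0,0,0,0,0,0,-1]]]' 80 >/dev/null; python3 - <<'E'
from plan import *
wheel();print(np.round(pose()[2]['q'],2));go((-.006,-.085,.236),2.5,6,True)
a=cam('scene');b=cam('top');save(a,'a.png',(195,150,325,280),3.077);save(b,'b.png',(170,100,300,230),3.077)
cv2.imwrite('pics/p4.png',np.hstack([cv2.imread('pics/a.png'),cv2.imread('pics/b.png')]))
import pickle;pickle.dump((a,b),open('d4.pkl','wb'))
E
```

```text
wheel C [ 0.6167 -0.0258  0.2352] in stand [-0.0044 -0.0867  0.2352] axle [0.011 1.    0.006] F [-0.1 -0.5 -2.9] w 0.016562670784008512 t 20.525
[ 0.45  0.56 -0.72  2.18  2.02  0.43  2.75]
per row of 1 : turn [ 0.05  0.01 -0.08] shift [-0.08 -0.15 -0.16] ik 0.0 0.0 [ 0.47  0.58 -0.75  2.2   2.07  0.46  2.72]
```

View pics/p4.png

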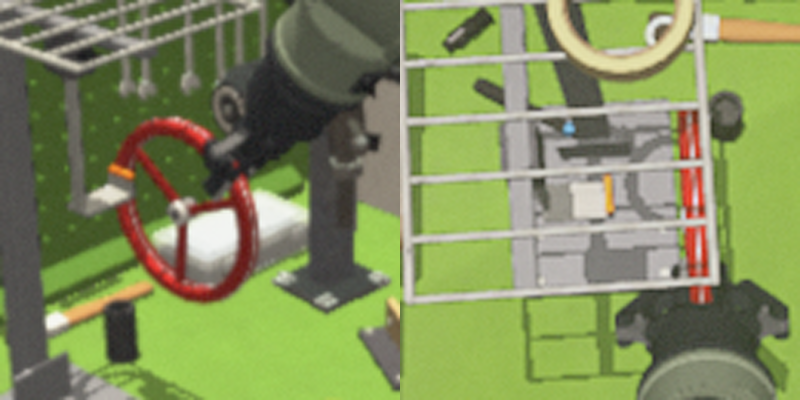

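The left crop shows the wheel held beside the hook: hub at about (180,210), orange tip at (122,172). In the right crop the rim is at x≈695 and the tip at x≈609, with the gripper clear of the shelf. I'll check the hub position against the prediction and refine the tip height.

```bash
python3 - <<'E'
from plan import *
import pickle
a,b=pickle.load(open('d4.pkl','rb'));C=np.array([.6167,-.0258,.2352])
print('hub pred px',proj(a,C),'seen ~',(195+180/3.077,150+210/3.077),'on plane y',onplane(a,(253.5,218.2),1,-.026))
hsv=cv2.cvtColor(a['img'],cv2.COLOR_RGB2HSV)
m=((hsv[...,0]<8)|(hsv[...,0]>172))&(hsv[...,1]>120)&(hsv[...,2]>50);m[:185]=0;m[252:]=0;m[:,:228]=0;m[:,285:]=0
c=cv2.findContours(m.astype(np.uint8),cv2.RETR_EXTERNAL,cv2.CHAIN_APPROX_NONE)[0];c=max(c,key=len)
e=cv2.fitEllipse(cv2.convexHull(c));print(e,'centre on y',onplane(a,e[0],1,-.026))
th=np.linspace(0,2*np.pi,73);ring=C+.09*np.c_[np.cos(th),np.sin(th)*0,np.sin(th)]
pr=proj(a,ring);print('pred bbox',pr.min(0),pr.max(0),'seen',c[:,0].min(0),c[:,0].max(0))
# top view: wheel line y
hb=cv2.cvtColor(b['img'],cv2.COLOR_RGB2HSV);mb=((hb[...,0]<8)|(hb[...,0]>172))&(hb[...,1]>120)&(hb[...,2]>50);mb[:,:385//1]=mb[:,:385];k=np.zeros_like(mb);k[130:200,255:275]=1;mb&=k
y,x=np.nonzero(mb);print('top red',x.min(),x.max(),y.min(),y.max(),'pred top rim',proj(b,C+[0,0,.09]),proj(b,C+[-.06,0,.06]),proj(b,C+[.08,0,0]))
# tip and arm
so=((hsv[...,0]>8)&(hsv[...,0]<20)&(hsv[...,1]>150)&(hsv[...,2]>150));k=np.zeros_like(so);k[195:212,225:243]=1;yy,xx=np.nonzero(so&k);print('orange',xx.min(),xx.max(),yy.min(),yy.max())
for z in(.260,.27,.28):
    print(z,'tip top corners',[np.round(proj(a,S+Rs@np.array([sx,-.028,z+.018]))[0],1) for sx in(-.015,.015)],'arm-front edge',[np.round(proj(a,S+Rs@np.array([-.015,yy_,z]))[0],1) for yy_ in(-.022,.022)])
E
```

```text
hub pred px [[253.38018101 217.51142484]] seen ~ (253.49853753656157, 218.2482937926552) on plane y [ 0.61651027 -0.026       0.23298471]
((256.3987731933594, 219.98321533203125), (42.072486877441406, 54.95566940307617), 160.7127685546875) centre on y [ 0.60422624 -0.026       0.23143665]
pred bbox [233.17952451 187.48336169] [275.32920303 246.78290281] seen [233 206] [276 247]
top red 261 270 136 198 pred top rim [[263.64500275 160.3404613 ]] [[264.32849364 188.03251545]] [[263.32618615 137.7490619 ]]
orange 230 238 203 207
0.26 tip top corners [array([240.4, 211.6]), array([233. , 208.6])] arm-front edge [array([239.1, 218.2]), array([227.2, 223.6])]
0.27 tip top corners [array([240.3, 208.3]), array([232.8, 205.3])] arm-front edge [array([239. , 214.9]), array([227. , 220.3])]
0.28 tip top corners [array([240.1, 205. ]), array([232.7, 202. ])] arm-front edge [array([238.8, 211.6]), array([226.8, 216.9])]
```

Predictions match the pictures to about 2 mm, and the hook face is at about z = 0.278. Now I'll move sideways over the tip.

```bash
python3 -m inch '[[[0,0,0,0.2,0,-0.24,-1],[0,0,0,0,-1.25,0,-1],[0,0,0,0,-1.25,0,-1],[0,0,0,0,-1.25,0,-1],[0,0,0,0,0,0,-1]]]' ; python3 - <<'E'
from plan import *
wheel();print(np.round(pose()[2]['q'],2));go((-.004,0,.238),2.5,6,True,n=4)
E
```

```text
t: 21.25
eef_pos: [0.5187, 0.0089, 0.331]
orientation: [-0.005, 0.944, 0.013, 0.329]
contact_force: [-0.5, -0.7, -2.9]
width: 0.0162
grip_force: 107.6
wheel C [0.6154 0.0127 0.2385] in stand [-0.0041 -0.0482  0.2385] axle [0.01  1.    0.006] F [-0.5 -0.7 -2.9] w 0.01624972084545438 t 21.25
[ 0.34  0.54 -0.71  2.18  1.96  0.47  2.73]
per row of 4 : turn [ 0.  0. -0.] shift [-0.02 -1.2   0.  ] ik 0.0 0.0 [ 0.23  0.57 -0.73  2.19  1.94  0.57  2.65]
```

```bash
python3 -m inch '[[[0,0,0,0,-0.8,0,-1],[0,0,0,0,-0.8,0,-1],[0,0,0,0,-0.8,0,-1],[0,0,0,0,-0.8,0,-1],[0,0,0,0,-0.8,0,-1],[0,0,0,0,-0.8,0,-1],[0,0,0,0,0,0,-1],[0,0,0,0,0,0,-1]]]' ; python3 - <<'E'
from plan import *
wheel();print(np.round(pose()[2]['q'],2));go((-.004,0,.208),2.5,6,True,n=6)
a=cam('scene');b=cam('top');save(a,'a.png',(195,150,325,280),3.077);save(b,'b.png',(170,100,300,230),3.077)
cv2.imwrite('pics/p5.png',np.hstack([cv2.imread('pics/a.png'),cv2.imread('pics/b.png')]))
E
```

```text
t: 22.25
eef_pos: [0.5175, 0.0553, 0.3309]
orientation: [-0.004, 0.944, 0.012, 0.329]
contact_force: [0.9, -0.2, -3.1]
width: 0.0161
grip_force: 107.6
wheel C [0.6142 0.0589 0.2384] in stand [-0.0033 -0.002   0.2384] axle [0.012 1.    0.006] F [ 0.9 -0.2 -3.1] w 0.01612249660558454 t 22.25
[ 0.22  0.55 -0.72  2.18  1.88  0.55  2.7 ]
per row of 6 : turn [ 0.02  0.   -0.02] shift [-0.32 -0.03  0.39] ik 0.0 0.0 [ 0.24  0.65 -0.78  2.24  2.05  0.67  2.54]
```

View pics/p5.png

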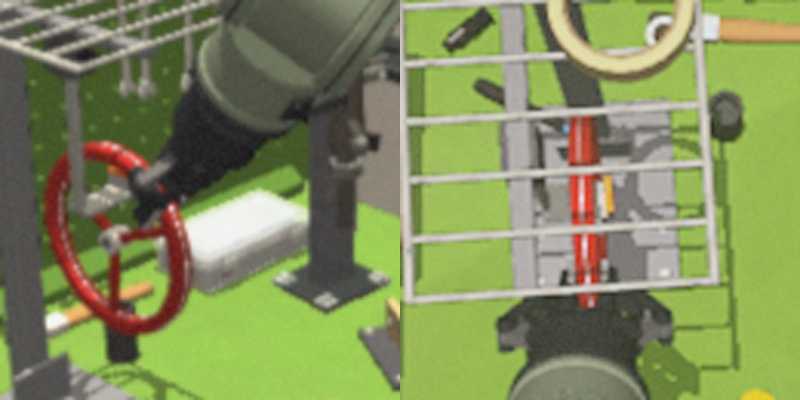

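The rim is now over the arm, between the strap (75,130 in the left crop) and the orange tip (609,195 in the right crop). I'll lower it: 28 mm first, then small steps.

```bash
python3 -m inch '[[[0,0,0,0,-0.2,0,-1],[0,0,0,-0.37,0,0.47,-1],[0,0,0,-0.37,0,0.47,-1],[0,0,0,-0.37,0,0.47,-1],[0,0,0,-0.37,0,0.47,-1],[0,0,0,-0.25,0,0.31,-1],[0,0,0,0,0,0,-1],[0,0,0,0,0,0,-1]]]'|grep -E "^t|eef|cont"; python3 -m inch '[[[0,0,0,-0.09,0,0.12,-1],[0,0,0,0,0,0,-1]]]'|grep -E "eef|cont";python3 -m inch '[[[0,0,0,-0.09,0,0.12,-1],[0,0,0,0,0,0,-1]]]'|grep -E "eef|cont"; python3 - <<'E'
from plan import *
wheel()
E
```

```text
t: 23.35
eef_pos: [0.5175, 0.0575, 0.3031]
contact_force: [-0.2, -0.1, -2.3]
eef_pos: [0.5175, 0.0575, 0.3015]
contact_force: [0.6, 0.4, -2.2]
eef_pos: [0.5175, 0.0575, 0.2999]
contact_force: [-0.3, -0.9, -1.9]
wheel C [0.6142 0.0611 0.2074] in stand [-3.200e-03  2.000e-04  2.074e-01] axle [0.012 1.    0.006] F [-0.3 -0.9 -1.9] w 0.016487714399461544 t 23.85
```

```bash
for i in 1; do python3 -m inch '[[[0,0,0,-0.06,0,0.08,-1],[0,0,0,-0.06,0,0.08,-1],[0,0,0,0,0,0,-1]]]'|grep -E "eef|cont"; done; python3 -m inch '[[[0,0,0,-0.06,0,0.08,-1],[0,0,0,0,0,0,-1]]]'|grep -E "eef|cont"; python3 -m inch '[[[0,0,0,-0.06,0,0.08,-1],[0,0,0,0,0,0,-1]]]'|grep -E "eef|cont"
```

```text
eef_pos: [0.5177, 0.0575, 0.298]
contact_force: [0.3, -0.1, -1.2]
eef_pos: [0.5178, 0.0576, 0.2972]
contact_force: [0.4, -0.2, 2.1]
eef_pos: [0.5179, 0.0575, 0.2962]
contact_force: [0.1, 0.3, 5.9]
```

Contact came at TCP z ≈ 0.2975 and the hook now carries about 8 N. I'll hold, ease off slightly, then open part way.

```bash
python3 -m inch '[[[0,0,0,0,0,0,-1],[0,0,0,0,0,0,-1],[0,0,0,0,0,0,-1],[0,0,0,0.03,0,-0.04,-1],[0,0,0,0,0,0,-1],[0,0,0,0,0,0,-1]]]' 40; python3 - <<'E'
from plan import *
wheel()
E
```

```text
t: 25.48
eef_pos: [0.5178, 0.0575, 0.2966]
orientation: [-0.004, 0.944, 0.012, 0.329]
contact_force: [2.3, -0.3, 4.4]
width: 0.0166
grip_force: 108.3
wheel C [0.6145 0.0611 0.2042] in stand [-2.900e-03  2.000e-04  2.042e-01] axle [0.012 1.    0.006] F [ 2.3 -0.3  4.4] w 0.0166230617661747 t 25.475
```

```bash
python3 -m inch '[[[0,0,0,0,0,0,-0.45],[0,0,0,0,0,0,-0.3],[0,0,0,0,0,0,0],[0,0,0,0,0,0,0.2],[0,0,0,0,0,0,0.2],[0,0,0,0,0,0,0.2],[0,0,0,0,0,0,0.2],[0,0,0,0,0,0,0.2]]]'; python3 - <<'E'
from h import *
a=cam('scene');b=cam('top');save(a,'a.png',(195,150,325,280),3.077);save(b,'b.png',(170,100,300,230),3.077)
cv2.imwrite('pics/p6.png',np.hstack([cv2.imread('pics/a.png'),cv2.imread('pics/b.png')]))
E
```

```text
t: 26.48
eef_pos: [0.5176, 0.0575, 0.2965]
orientation: [-0.004, 0.944, 0.012, 0.329]
contact_force: [-0.3, 0.5, -0.2]
width: 0.0514
grip_force: 0.0
```

View pics/p6.png

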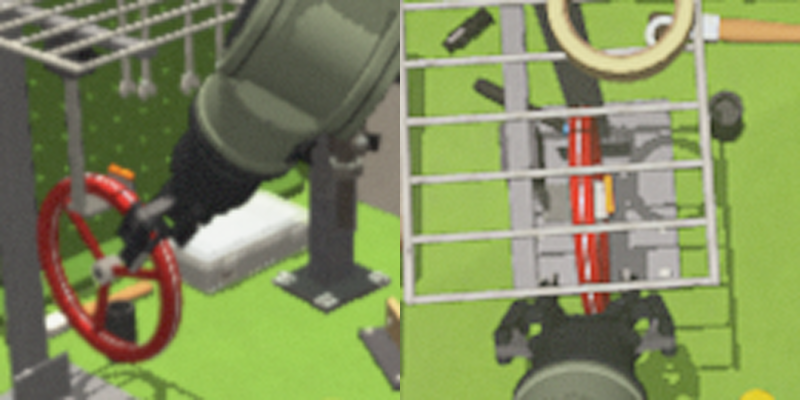

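The wheel hangs on the hook with its rim between the tip and the strap, and both fingers are clear. Near end of the rim is at (597,300), with fingers at about 540 and 640. I'll back out along the finger axis.

```bash
python3 -m inch '[[[0,0,0,0,0,-1,0.2],[0,0,0,0,0,-1.5,0.2],[0,0,0,0,0,-1.5,0.2],[0,0,0,0,0,-1.5,0.2],[0,0,0,0,0,-1.5,0.2],[0,0,0,0,0,-1.5,0.2],[0,0,0,0,0,-1.5,0.2],[0,0,0,0,0,0,0.2],[0,0,0,0,0,0,0.2],[0,0,0,0,0,0,0.2],[0,0,0,0,0,0,0.2],[0,0,0,0,0,0,0.2]]]'; python3 - <<'E'
from h import *
import pickle
print(np.round(pose()[2]['q'],2))
a=cam('scene');b=cam('top');save(a,'a.png',(170,150,320,300),2.667);save(b,'b.png',(160,90,310,240),2.667)
cv2.imwrite('pics/p7.png',np.hstack([cv2.imread('pics/a.png'),cv2.imread('pics/b.png')]))
pickle.dump((a,b),open('d7.pkl','wb'))
E
```

```text
t: 28.08
eef_pos: [0.4556, 0.0559, 0.3747]
orientation: [-0.004, 0.944, 0.012, 0.328]
contact_force: [-0.2, -0.4, -0.6]
width: 0.0511
grip_force: 0.0
[ 0.23  0.37 -0.72  2.27  1.75  0.46  2.75]
```

View pics/p7.png

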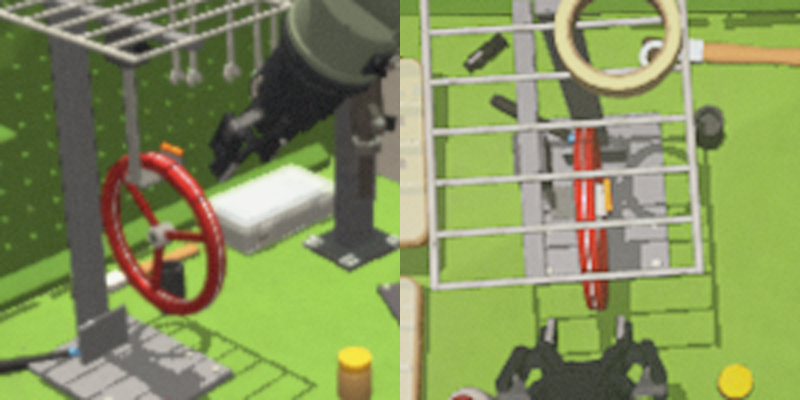

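The wheel hangs free of the gripper (hub at about (158,235) in the left crop). The bottle and jar are still in their places. I'll let it settle, then check the position and stillness from two frames.

```bash
for i in 1 2; do python3 -m inch '[[[0,0,0,0,0,0,0.2],[0,0,0,0,0,0,0.2],[0,0,0,0,0,0,0.2],[0,0,0,0,0,0,0.2],[0,0,0,0,0,0,0.2],[0,0,0,0,0,0,0.2],[0,0,0,0,0,0,0.2],[0,0,0,0,0,0,0.2],[0,0,0,0,0,0,0.2],[0,0,0,0,0,0,0.2],[0,0,0,0,0,0,0.2],[0,0,0,0,0,0,0.2]]]'|head -1;done; python3 - <<'E'
from plan import *
import pickle
a7,b7=pickle.load(open('d7.pkl','rb'));print(Rs.T@(onplane(a7,(229.2,238.1),1,.061)-S))
def red(d,box):
    h=cv2.cvtColor(d['img'],cv2.COLOR_RGB2HSV);m=((h[...,0]<8)|(h[...,0]>172))&(h[...,1]>120)&(h[...,2]>50);k=np.zeros_like(m);x0,y0,x1,y1=box;k[y0:y1,x0:x1]=1;m&=k;y,x=np.nonzero(m)
    return np.round([x.mean(),y.mean(),len(x)],2)
im=[(a7,b7)]
for i in range(5): im.append((cam('scene'),cam('top')))
for a,b in im: print(red(a,(200,200,260,272)),red(b,(220,130,242,210)))
for i in(1,3): print(np.abs(im[i][0]['img'].astype(int)-im[5][0]['img']).max())
p=[]
h=cv2.cvtColor(im[5][1]['img'],cv2.COLOR_RGB2HSV)
print(pose()[2]['t'])
E
```

```text
t: 29.68
t: 31.18
[ 0.00640015 -0.00027944  0.1989396 ]
[230.23 236.66 821.  ] [230.44 169.63 374.  ]
[230.11 236.72 817.  ] [230.4  169.47 374.  ]
[230.19 236.58 819.  ] [230.44 169.9  373.  ]
[230.16 236.6  819.  ] [230.46 169.24 381.  ]
[230.17 236.56 823.  ] [230.51 169.92 382.  ]
[230.3  236.73 819.  ] [230.49 169.99 380.  ]
25
24
31.675
```

Wheel centre is at stand (0.006, 0.000, 0.199) and steady between frames to within noise, so I'm handing it in.

```bash
python3 -c "
from workcell import ticket
print(ticket.job_done())"
```

```text
the job is handed in; nothing more can be done
None
```

The handwheel is hanging still on the J-hook, its rim between the tip and the hanger, with the gripper clear and the bottle and jar undisturbed. I handed the job in at about 32 s, and no verdict came back.

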